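# Lock out the air valve: collar to its mark, dial the padlock open and hold it ready

### The job

Lock out the air valve: first turn the valve's lock collar until its padlock eye stands straight above the fixed eye, then turn the dial of the combination padlock in the cradle, click by click, to its opening notch (white line at the black mark by the shackle), and then pull the shackle out all the way. Finish holding the opened lock in the gripper, still in the air right over the valve, clear above it (the middle of the lock at least 18 cm above the bench), ready to be hung in; do not put it down or let go, and leave the other things where they are.

Things in the scene. Friction and masses are not known exactly. Their poses are not given: they have to be found in the camera images.
- valve: Air shut-off valve on a square 90 mm steel plate screwed to the bench; it stands either on the left or on the right half of the bench. Origin: centre of the plate's underside, on the vertical axis of the collar. Its -x axis points to the fixed padlock eye; a pipe stub points to +x (to 54 mm, below z = 40 mm).
- collar (a joint): Angle of the valve's lock collar, rad: 0 = its eye straight above the fixed eye (the locked mark); negative = it still has to be turned counter-clockwise, seen from above, by that much. It turns on to +0.5 past the mark (no stop or click at the mark), stiff by friction of about 0.12 N m, and stays where left.
- collar_center (a point): On the collar's vertical axis, 60 mm above the bench, a good height to grip. The collar is a knurled aluminium cylinder, 50 mm across, from 42 to 74 mm above the bench (a 24 mm brass cap on it ends at 80 mm). Grip it across its diameter, anywhere but at its eye. Below it the valve is 38 mm across; the fixed eye reaches up to 38 mm height.
- collar_eye (a point): Centre of the padlock eye on the collar: a flat ring, 32 mm outside, 16 mm hole, 8 mm thick, 42 mm out from the axis, 46 mm above the bench. It turns with the collar.
- valve_eye (a point): Centre of the fixed padlock eye, the same kind of ring, 42 mm out from the axis, 34 mm above the bench: the locked mark of the collar.
- cradle: Fixed wooden block, 74 x 88 mm, with a pocket (floor 20 mm above the bench) that keeps the padlock from turning and sliding; on the other half of the bench from the valve. Origin: on the bench under the pocket's centre. -x is its front, 34 mm from the origin, rim 26 mm high, over which the shackle sticks out; the other three rims are 32 mm high, 10 mm thick.
- lock: The combination padlock, loose: steel body 58 (x) x 66 (y) x 26 mm (z), about 0.4 kg with its parts, lying in the cradle's pocket. Origin: centre of its underside (its back).
- lock_center (a point): Centre of the padlock's body, 33 mm above the bench while it lies flat on its back in the cradle, dial up. Its -x axis points along the shackle away from the body, z out of the dial's face.
- dial (a joint): Dial angle, rad: 0 = opening notch, where the white line on the grip bar points at the short black mark on the lock body at its shackle edge. It starts negative: turn it counter-clockwise seen from above by that much (to 1.6 rad). It clicks into a notch every 0.52 rad, with about 0.1 N m between notches. The lock opens only in the notch at 0 (to 0.18 rad either side). The dial turns on to +0.6.
- dial_grip (a point): Middle of the black grip bar across the dial: 36 mm long, 12 mm thick, 20 mm high; this point is 61.5 mm above the bench while the lock lies in its cradle, 10 mm below the bar's top. The bar's length is this point's x axis, with the white line on its -x half. It turns with the dial, whose axis is vertical through this point.
- shackle (a joint): How far the shackle is pulled out of the lock body, m: 0 = shut, 0.018 = out to its stop (both legs stay captive in the body). It slides along the lock's -x axis with about 2 N of friction once the dial is in its opening notch, else it is blocked; it stays where left.
- shackle_bow (a point): Middle of the shackle's cross bar: round steel, 9 mm thick, along the lock's y, 33 mm above the bench in the cradle, 69.5 mm from lock_center when shut. The U is 57 mm wide outside, 39 mm inside, 31 mm free between bar and cradle front. Pinched from above, one finger inside the U, it can be pulled and the lock lifted by it; the lock then tips and swings down below the bar.
- wrench: Bystander: steel open-ended wrench, 170 mm long, lying flat between the valve and the cradle; to be left where it is.
- tape: Bystander: roll of grey tape lying flat, 72 mm across, 22 mm high; to be left where it is.
- can: Bystander: grey spray can, 60 mm across, 150 mm tall, at the back; to be left where it is.
- jar: Bystander: glass jar with a steel lid, 68 mm across, 90 mm tall, at the back; to be left where it is.
- screwdriver: Bystander: screwdriver, 190 mm long, lying on the left; to be left where it is.
- fitting: Bystander: brass pipe fitting, 40 mm across, 36 mm tall, on the right; to be left where it is.
- mug: Bystander: white mug, 76 mm across, 90 mm tall, on the right; to be left where it is.
Not all that is in view belongs to the job. Leave any red or turquoise look-alike of the valve alone.

How it is judged:
By the outcome, as a careful person would: the job done as asked, in the order asked, and still so for the second after the job is handed in, while the arm keeps its last pose, push and grip.
It also fails if it takes over 64 s, if anything falls off the work surface, if the arm or the gripper's body presses on something with over 40 N, if the wrist force passes 120 N, or if a joint passes its speed limit or range.

### The arm

A 6-joint arm with a two-finger parallel gripper is mounted at the origin on the work surface. World frame = base frame: x ahead of the robot, y to its left, z up, the work surface at z = 0. Lengths are in m, angles in degrees, forces in N, time in s.
With the tool pointing down it reaches from about 0.4 to 0.825 m from the base axis. Payload 7 kg.
Tool frame: the origin (TCP) lies between the finger pads; the fingertips stand 22 mm ahead of it and the grasp point (between the pads) lies 3 mm ahead of it; z points along the fingers, y is the line along which they close (so a half turn about z gives the same grasp; the last joint's range is limited). The gripper opens to 88 mm and grips with 3 to 60 N. Pads are 19 mm wide; open, the fingers measure 130 mm over their backs; the gripper's body (78 mm by 193 mm) begins 47 mm behind the grasp point.
Start: joints at [84.46, 20.546, 0.682, 0, -70.136, -16.507], TCP at [0.253, 0.626, 0.249] pointing down, gripper open.
Joint ranges: [-176.03, 176.03], [-82.01, 121.73], [-58.28, 71.71], [-173.87, 95.51], [-174.79, -0.11], [-173.66, 173.66]. Speed limits (degrees/s): [136.94, 136.94, 172.46, 180, 180, 180].

### API

Orientations are given as [roll, pitch, yaw] about the fixed x, y, z axes, in that order (R = Rz(yaw) Ry(pitch) Rx(roll)).
In Python, from plant import ctrl gives the robot as it stands.
- The arm moves only by the tool apply_moves, never from a script. Its argument "targets" is a list of rows, each an object with "travel": the shift along the tool's x, y, z in mm, a list of three; "roll": the turn about the tool's z in degrees; "jaw": the finger opening in mm, from 0 to 87.6. In form: [{"travel": [tx, ty, tz], "roll": roll, "jaw": jaw}, ...]. A call has 1 to 10 rows; each row shifts and turns the commanded pose from where the row before left it, along the tool's axes as they then stand; what a row does not reach is not made up. A row lasts 1/10 s, in which the tool goes at most 50 mm and 8.59 degrees, less where a joint would pass 70% of its speed; a pose out of reach is approached as far as the arm can. A call with a gripper value outside its range is refused whole. The fingers move at their own pace and stop on an object; the grip force is fixed at half the most. Time passes only in rows, so rows that do not move let the fingers close. It gives the time, the measured TCP pose, the force, the opening and the grip force at its end, in the units of the state.
- ctrl.get_obs(): the state, without advancing time (a new reading comes with each control period).
- ctrl.snapshot(name): name is "scene" or "top" or "wrist"; returns the picture (384x512x3 uint8, red, green, blue); there is no depth.
- ctrl.calibration(name): a dict with "K" (3x3 intrinsics, pixels), "extrinsics" (4x4, takes a point from camera to world coordinates); the wrist camera has in their place "hand_eye" (4x4, takes a point from camera to tool coordinates, whose origin is the TCP and whose axes are the flange's). Camera axes: x right, y down, z forward; pixel columns grow to the right and rows downward; lengths in m; the calibration is good to about 2 mm. A picture is of the moment at which its call begins: read the wrist's pose just before it. calibration takes no time and is no camera call.
- ctrl.close_job(): hands the job in; it is judged then, once.
The state is a dict: "clock": time; "joint_pos": joint angles; "qvel": joint speeds; "tau": joint torques, N m; "tool_pos": TCP position; "orientation": TCP orientation; "force": force on the tool from outside, world axes, zero at the start; "moment": the same for the moment, N m; "opening": finger opening in m; "gripper_force": force on a finger pad.
Only numpy, scipy, OpenCV 4.12 (cv2) and the standard library are available. Lean on these libraries where they do the work, as an engineer would, in place of code of your own. Each camera call takes 0.05 s, during which the arm holds its last target. There are 200 camera calls.

## Working session

There is one attempt and no reset: what is moved stays moved. The work goes in short steps, Python scripts to look and compute and a tool call to move; the robot and the scene stay as the last step left them, time stands still between calls to the robot, and variables do not carry over. Pictures are saved under pics/ and viewed, at most 10 in all, crops included, and the job is handed in when it is done.

Besides the shell and the picture viewer there is one more tool, called after ">>>" by a JSON object that holds its "fn" and its "kwargs", one argument or row to a line. apply_moves: Moves the arm, as the interface text tells. Its arguments: {"type":"object","properties":{"targets":{"type":"array","items":{"type":"object","properties":{"travel":{"type":"array","items":{"type":"number"}},"roll":{"type":"number"},"jaw":{"type":"number"}}}}},"required":["targets"]}

```bash
ls; mkdir -p pics
cat > h.py <<'E'
import numpy as np, cv2
from plant import ctrl
from scipy.spatial.transform import Rotation as R
def snap(n,f):
    im=ctrl.snapshot(n); cv2.imwrite('pics/'+f,im[:,:,::-1]); return im
def px2w(n,uv,z):
    c=ctrl.calibration(n); K=np.array(c['K'])
    if n=='wrist':
        o=ctrl.get_obs(); T=np.eye(4); T[:3,:3]=R.from_euler('xyz',o['orientation'],degrees=True).as_matrix(); T[:3,3]=o['tool_pos']; E=T@np.array(c['hand_eye'])
    else: E=np.array(c['extrinsics'])
    d=E[:3,:3]@np.linalg.solve(K,[uv[0],uv[1],1]); p=E[:3,3]
    return p+d*(z-p[2])/d[2]
def w2px(n,w):
    c=ctrl.calibration(n); K=np.array(c['K'])
    if n=='wrist':
        o=ctrl.get_obs(); T=np.eye(4); T[:3,:3]=R.from_euler('xyz',o['orientation'],degrees=True).as_matrix(); T[:3,3]=o['tool_pos']; E=T@np.array(c['hand_eye'])
    else: E=np.array(c['extrinsics'])
    q=K@(np.linalg.inv(E)@np.append(w,1))[:3]; return q[:2]/q[2]
E
python3 - <<'E'
from h import *
a=snap('top','top.png'); 
cv2.imwrite('pics/topb.png',cv2.resize(a[:,:,::-1],(800,600),interpolation=cv2.INTER_CUBIC))
b=snap('scene','scene.png')
np.set_printoptions(precision=4,suppress=True)
print(ctrl.calibration('top'),ctrl.calibration('wrist'))
print(ctrl.get_obs())
E
```

```text
pics
{'K': array([[346.4979,   0.    , 258.8774],
       [  0.    , 346.4979, 195.9951],
       [  0.    ,   0.    ,   1.    ]]), 'extrinsics': array([[-0.0016, -0.9961,  0.0878,  0.4652],
       [-1.    ,  0.0019,  0.0037, -0.0089],
       [-0.0039, -0.0877, -0.9961,  1.1767],
       [ 0.    ,  0.    ,  0.    ,  1.    ]])} {'K': array([[266.6977,   0.    , 254.6508],
       [  0.    , 266.6977, 190.7608],
       [  0.    ,   0.    ,   1.    ]]), 'hand_eye': array([[-0.0002, -0.9614, -0.2751,  0.0762],
       [ 1.    ,  0.    , -0.0008, -0.0015],
       [ 0.0008, -0.2751,  0.9614, -0.1357],
       [ 0.    ,  0.    ,  0.    ,  1.    ]])}
{'clock': 0.1, 'joint_pos': array([ 84.4588,  20.5863,   0.6407,  -0.0179, -70.1356, -16.5064]), 'qvel': array([ 0.0456, -0.1983,  0.161 ,  0.0849,  0.0383,  0.0435]), 'tau': array([ -0.0004, -58.416 ,  29.3753,   7.0155,   0.0101,  -0.0001]), 'tool_pos': array([0.2533, 0.6253, 0.2477]), 'orientation': array([179.9174,  -0.007 , -22.0537]), 'force': array([-0.4429, -0.9336,  0.0392]), 'moment': array([0.0364, 0.0114, 0.0168]), 'gripper_force': 0.0, 'opening': 0.0879315811519002}
```

View pics/topb.png

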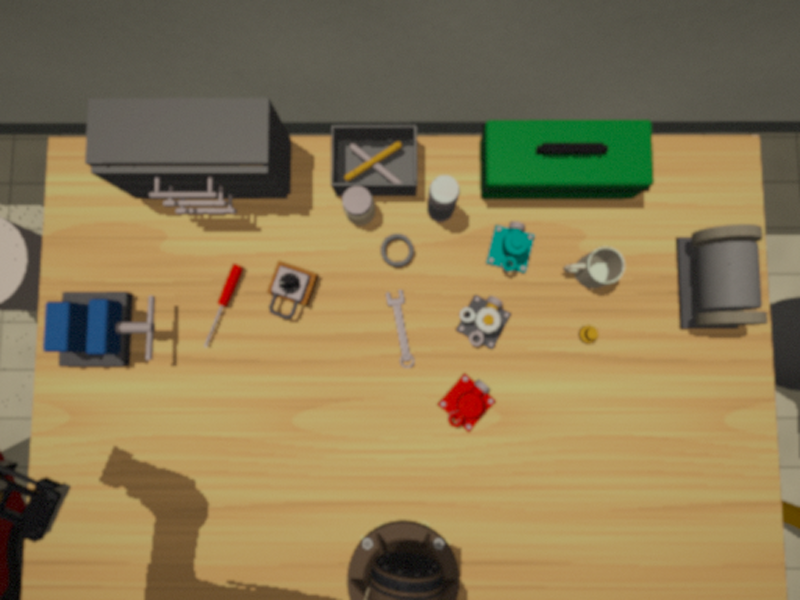

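The top view shows three valve-like things: grey steel/brass at (487,319), red at (467,402) and turquoise at (512,248). The grey one fits the description (aluminium collar, brass cap). The cradle with the lock is at (293,287), on the other half. I'll confirm in an enlarged crop.

Run:
```python
from h import *
np.set_printoptions(precision=4,suppress=True)
a=cv2.imread('pics/top.png')
def crop(u,v,s=24): return cv2.resize(a[v-s:v+s,u-s:u+s],(400,400),interpolation=cv2.INTER_CUBIC)
cv2.imwrite('pics/c1.png',np.hstack([crop(312,204),crop(188,186)]))
f=1.5625
print(px2w('top',(488/f,320/f),.08),px2w('top',(291/f,283/f),.0715))
```

```text
[ 0.5335 -0.174   0.08  ] [0.6111 0.2289 0.0715]
```

View pics/c1.png

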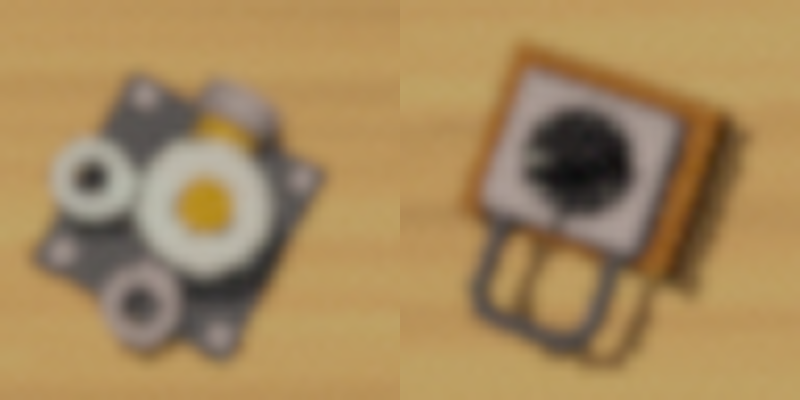

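Left crop: this is the grey valve with cap (205,205), collar eye (93,180) and fixed eye (143,303). The collar needs turning CCW by roughly 75°. Right crop: the lock in its cradle, shackle pointing down-right. Next I'll get a wrist view over the lock on the way.

>>> {"fn": "apply_moves", "kwargs": {
  "targets": [
    {"travel": [43, 21, 4], "roll": 0, "jaw": 87},
    {"travel": [43, 21, 4], "roll": 0, "jaw": 87},
    {"travel": [43, 21, 4], "roll": 0, "jaw": 87},
    {"travel": [43, 21, 4], "roll": 0, "jaw": 87},
    {"travel": [43, 21, 4], "roll": 0, "jaw": 87},
    {"travel": [43, 21, 4], "roll": 0, "jaw": 87},
    {"travel": [43, 21, 4], "roll": 0, "jaw": 87},
    {"travel": [43, 21, 4], "roll": 0, "jaw": 87},
    {"travel": [43, 21, 4], "roll": 0, "jaw": 87},
    {"travel": [30, 21, 4], "roll": 0, "jaw": 87}
  ]
}}

```text
clock: 1.1
tool_pos: [0.5625, 0.2723, 0.2079]
orientation: [180.0, 0.0, -22.1]
force: [-0.4, 0.3, -0.4]
opening: 0.0868
gripper_force: 0.0
```

>>> {"fn": "apply_moves", "kwargs": {
  "targets": [
    {"travel": [0, 10, 0], "roll": 0, "jaw": 87},
    {"travel": [0, 0, 0], "roll": 0, "jaw": 87}
  ]
}}

```text
clock: 1.3
tool_pos: [0.5571, 0.2634, 0.208]
orientation: [179.9, 0.0, -22.2]
force: [0.4, 0.5, 0.2]
opening: 0.0871
gripper_force: 0.0
```

Run:
```python
from h import *
np.set_printoptions(precision=4,suppress=True)
o=ctrl.get_obs();print(o['tool_pos'],o['orientation'],o['joint_pos'],o['clock'])
import json; json.dump([list(map(float,o['tool_pos'])),list(map(float,o['orientation']))],open('lockpose.json','w'))
a=snap('wrist','w1.png')
u,v=map(int,w2px('wrist',(.6,.23,.045))); print(u,v)
f=1.5625
for p in [(205,205,.08),(93,180,.05),(143,303,.038)]: print(px2w('top',(288+p[0]/8.333,180+p[1]/8.333),p[2]))
cv2.imwrite('pics/w1b.png',cv2.resize(a[:,:,::-1],(800,600),interpolation=cv2.INTER_CUBIC))
```

```text
[0.5571 0.2634 0.208 ] [179.935    0.0489 -22.1959] [ 43.426   16.7434 -10.3     -0.0199 -63.036   24.3871] 1.3
270 136
[ 0.5341 -0.1749  0.08  ]
[ 0.5459 -0.1359  0.05  ]
[ 0.4982 -0.1563  0.038 ]
```

View pics/w1b.png

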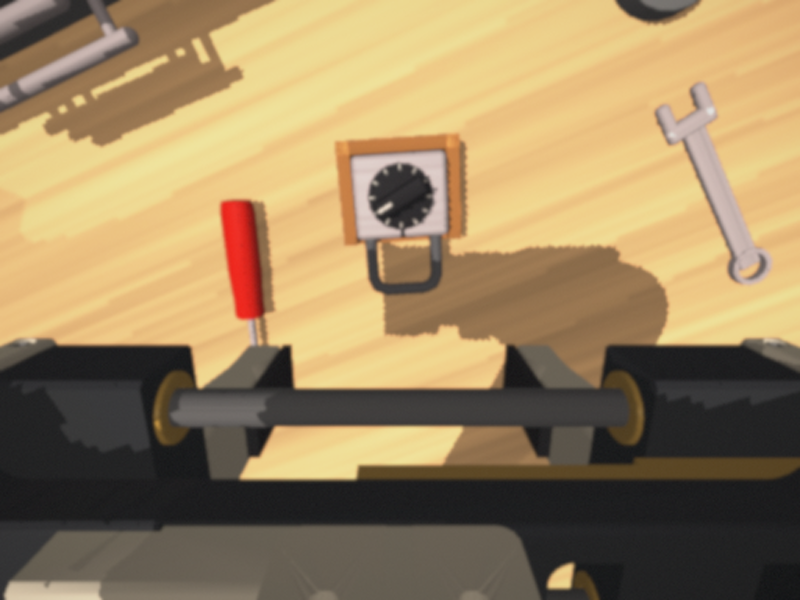

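The wrist view shows the lock with shackle down at (403,290), dial centre near (401,195), black mark at (403,233) and white line to the lower left at (385,210). I'll enlarge for precise measuring.

Run:
```python
import cv2
a=cv2.imread('pics/w1.png')[80:194,200:314]
cv2.imwrite('pics/w1c.png',cv2.resize(a,(570,570),interpolation=cv2.INTER_CUBIC))
```

```text
(no output)
```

View pics/w1c.png

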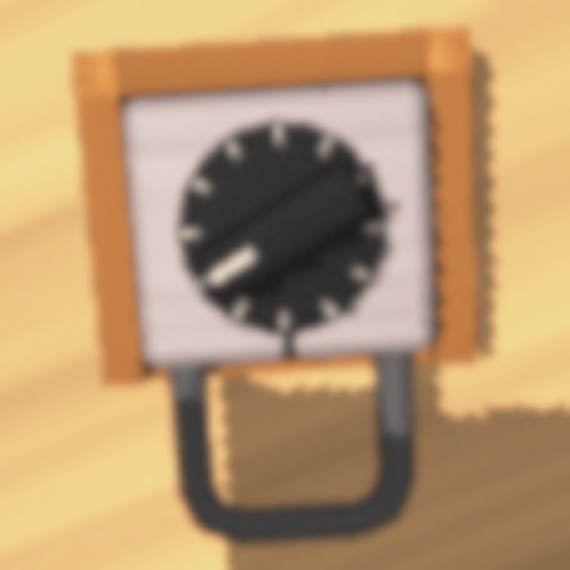

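The crop shows lock face corners (124,98),(422,82),(433,348),(147,362), white line (213,279)–(254,253), mark (290,345) and bow middle (300,522).

```bash
cat > m.py <<'E'
from h import *
np.set_printoptions(precision=4,suppress=True)
o=ctrl.get_obs();print(o['clock'],o['tool_pos'])
P=lambda x,y,z: px2w('wrist',(200+x/5,80+y/5),z)
c=[P(124,98,.046),P(422,82,.046),P(433,348,.046),P(147,362,.046)]
m=np.mean(c,0);print('center',m,'sizes',[np.linalg.norm(c[i]-c[(i+1)%4]) for i in range(4)])
d=(c[0]+c[1]-c[2]-c[3]);print('x axis yaw',np.degrees(np.arctan2(d[1],d[0])))
d=(c[0]-c[1]+c[3]-c[2]);print('y axis yaw-90',np.degrees(np.arctan2(d[1],d[0]))-90)
b=P(300,522,.033);print('bow',b,np.linalg.norm((b-m)[:2]),np.degrees(np.arctan2(*(m-b)[1::-1])))
w=P(213,279,.0715)-P(254,253,.0715);print('line dir(-x)',np.degrees(np.arctan2(w[1],w[0]))-180)
w=(P(240,221,.0715)+P(345,159,.0715))/2;print(w)
e=P(213,279,.0715);print('line end',e,np.degrees(np.arctan2(*(m-e)[1::-1])),np.linalg.norm((e-m)[:2]))
k=P(290,345,.046);print('mark',k,np.degrees(np.arctan2(*(m-k)[1::-1])))
E
python3 m.py
```

```text
1.35 [0.5571 0.2647 0.2084]
center [0.6172 0.2402 0.046 ] sizes [np.float64(0.06310455517468061), np.float64(0.05610540435460721), np.float64(0.06385307713392865), np.float64(0.05597469321846681)]
x axis yaw -18.242332325658328
y axis yaw-90 -19.269523055528538
bow [0.5508 0.2622 0.033 ] 0.06998146599541324 -18.312781700005324
line dir(-x) -80.40130400416054
[0.6237 0.2355 0.0715]
line end [0.6138 0.2566 0.0715] -78.10691964069416 0.016743643572978556
mark [0.5926 0.2481 0.046 ] -17.81970852374375
```

>>> {"fn": "apply_moves", "kwargs": {
  "targets": [
    {"travel": [17.3, 44.5, 0], "roll": 0, "jaw": 87},
    {"travel": [17.3, 44.5, 0], "roll": 0, "jaw": 87},
    {"travel": [17.3, 44.5, 0], "roll": 0, "jaw": 87},
    {"travel": [17.3, 44.5, 0], "roll": 0, "jaw": 87},
    {"travel": [17.3, 44.5, 0], "roll": 0, "jaw": 87},
    {"travel": [17.3, 44.5, 0], "roll": 0, "jaw": 87},
    {"travel": [17.3, 44.5, 0], "roll": 0, "jaw": 87},
    {"travel": [17.3, 44.5, 0], "roll": 0, "jaw": 87}
  ]
}}

```text
clock: 2.15
tool_pos: [0.5522, -0.117, 0.2091]
orientation: [-180.0, -0.1, -21.9]
force: [1.2, -0.0, 0.2]
opening: 0.0867
gripper_force: 0.0
```

>>> {"fn": "apply_moves", "kwargs": {
  "targets": [
    {"travel": [0, 0, 0], "roll": 8.5, "jaw": 87},
    {"travel": [0, 0, 0], "roll": 8.5, "jaw": 87},
    {"travel": [0, 0, 0], "roll": 8.5, "jaw": 87},
    {"travel": [0, 0, 0], "roll": 8.5, "jaw": 87},
    {"travel": [0, 0, 0], "roll": 8.5, "jaw": 87},
    {"travel": [0, 0, 0], "roll": 8.5, "jaw": 87},
    {"travel": [0, 0, 0], "roll": 8.5, "jaw": 87},
    {"travel": [0, 0, 0], "roll": 8.5, "jaw": 87},
    {"travel": [0, 0, 0], "roll": 8.5, "jaw": 87},
    {"travel": [0, 0, 0], "roll": 8.5, "jaw": 87}
  ]
}}

```text
clock: 3.15
tool_pos: [0.5525, -0.1151, 0.2089]
orientation: [-180.0, 0.0, -107.3]
force: [0.6, -1.0, 0.5]
opening: 0.0868
gripper_force: 0.0
```

>>> {"fn": "apply_moves", "kwargs": {
  "targets": [
    {"travel": [0, 0, 0], "roll": 0, "jaw": 87},
    {"travel": [0, 0, 0], "roll": 0, "jaw": 87}
  ]
}}

```text
clock: 3.35
tool_pos: [0.5523, -0.1157, 0.2087]
orientation: [-180.0, 0.0, -106.7]
force: [-0.4, -0.0, 0.4]
opening: 0.0872
gripper_force: 0.0
```

Run:
```python
from h import *
np.set_printoptions(precision=4,suppress=True)
o=ctrl.get_obs();print(o['tool_pos'],o['orientation'],o['joint_pos'],o['clock'])
u,v=map(int,w2px('wrist',(.534,-.175,.06))); print(u,v)
a=snap('wrist','w2.png')
x0=u-60;y0=max(0,v-60);print(x0,y0)
cv2.imwrite('pics/w2b.png',cv2.resize(a[y0:y0+120,x0:x0+120,::-1],(600,600),interpolation=cv2.INTER_CUBIC))
```

```text
[ 0.5523 -0.1157  0.2087] [-179.9773    0.0095 -106.7037] [  8.038   11.89   -16.8205   0.001  -61.2649 -24.7422] 3.35
257 125
197 65
```

View pics/w2b.png

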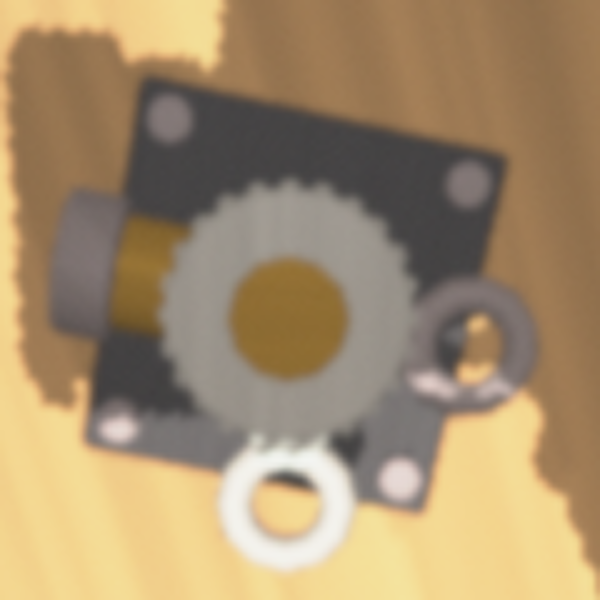

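The view shows cap (289,318), collar eye ring (287,502), fixed eye (475,345) and plate corners (147,78),(506,157),(422,513),(87,440).

Run:
```python
from h import *
np.set_printoptions(precision=4,suppress=True)
P=lambda x,y,z: px2w('wrist',(197+x/5,65+y/5),z)
A=lambda d: np.degrees(np.arctan2(d[1],d[0]))
c=P(289,318,.08); c2=P(289,310,.074); print('cap',c,'collar',c2)
for h in (.006,.01):
  p=[P(147,78,h),P(506,157,h),P(422,513,h),P(87,440,h)]
  print('plate',np.mean(p,0),[np.linalg.norm(p[i]-p[(i+1)%4]) for i in range(4)],A(p[1]-p[0]),A(p[2]-p[3]),A(p[0]-p[3])-90,A(p[1]-p[2])-90)
m=(c+c2)/2
e=P(287,502,.05);f=P(475,345,.038)
for q in (e,f): print(q,np.linalg.norm((q-m)[:2]),A(q-m))
print(ctrl.get_obs()['tool_pos'],ctrl.get_obs()['orientation'])
```

```text
cap [ 0.537  -0.1734  0.08  ] collar [ 0.5367 -0.1746  0.074 ]
plate [ 0.5368 -0.173   0.006 ] [np.float64(0.08732579943278697), np.float64(0.08841474782735624), np.float64(0.08757253067299103), np.float64(0.08726160209707626)] 151.61154696147838 150.85704216240464 -208.47344341168048 -208.31736508911837
plate [ 0.5367 -0.1731  0.01  ] [np.float64(0.08629368517432763), np.float64(0.08736976315520396), np.float64(0.08653750026795545), np.float64(0.08623024659474582)] 151.6115469614784 150.8570421624046 -208.47344341168036 -208.31736508911843
[ 0.5495 -0.1337  0.05  ] 0.04228080561287891 72.64330375308354
[ 0.4992 -0.1536  0.038 ] 0.04278966097376374 151.52545660502972
[ 0.5522 -0.1159  0.2087] [-179.9825    0.0099 -106.7398]
```

>>> {"fn": "apply_moves", "kwargs": {
  "targets": [
    {"travel": [30, -1, 0], "roll": 0, "jaw": 87},
    {"travel": [29.6, -1, 0], "roll": 0, "jaw": 87},
    {"travel": [0, 0, 0], "roll": 0, "jaw": 87},
    {"travel": [0, 0, 35], "roll": 0, "jaw": 87},
    {"travel": [0, 0, 35], "roll": 0, "jaw": 87},
    {"travel": [0, 0, 30], "roll": 0, "jaw": 87},
    {"travel": [0, 0, 25], "roll": 0, "jaw": 87},
    {"travel": [0, 0, 16.5], "roll": 0, "jaw": 87},
    {"travel": [0, 0, 0], "roll": 0, "jaw": 87}
  ]
}}

```text
clock: 4.3
tool_pos: [0.535, -0.1737, 0.0647]
orientation: [179.8, -0.1, -106.9]
force: [0.5, -0.3, 0.3]
opening: 0.0869
gripper_force: 0.0
```

>>> {"fn": "apply_moves", "kwargs": {
  "targets": [
    {"travel": [0, 0, 0], "roll": 0, "jaw": 45},
    {"travel": [0, 0, 0], "roll": 0, "jaw": 45},
    {"travel": [0, 0, 0], "roll": 0, "jaw": 45},
    {"travel": [0, 0, 0], "roll": 0, "jaw": 45},
    {"travel": [0, 0, 0], "roll": 0, "jaw": 45},
    {"travel": [0, 0, 0], "roll": 0, "jaw": 45}
  ]
}}

```text
clock: 4.9
tool_pos: [0.5353, -0.1741, 0.0673]
orientation: [179.9, -0.0, -107.1]
force: [-4.1, 2.6, 5.3]
opening: 0.0495
gripper_force: 30.0
```

>>> {"fn": "apply_moves", "kwargs": {
  "targets": [
    {"travel": [0, 0, 0], "roll": -7.9, "jaw": 45},
    {"travel": [0, 0, 0], "roll": -7.9, "jaw": 45},
    {"travel": [0, 0, 0], "roll": -7.9, "jaw": 45},
    {"travel": [0, 0, 0], "roll": -7.9, "jaw": 45},
    {"travel": [0, 0, 0], "roll": -7.9, "jaw": 45},
    {"travel": [0, 0, 0], "roll": -7.9, "jaw": 45},
    {"travel": [0, 0, 0], "roll": -7.9, "jaw": 45},
    {"travel": [0, 0, 0], "roll": -7.9, "jaw": 45},
    {"travel": [0, 0, 0], "roll": -7.9, "jaw": 45},
    {"travel": [0, 0, 0], "roll": -7.7, "jaw": 45}
  ]
}}

```text
clock: 5.9
tool_pos: [0.535, -0.1743, 0.0673]
orientation: [179.9, 0.1, -27.9]
force: [-5.5, 2.2, 7.2]
opening: 0.0495
gripper_force: 30.0
```

>>> {"fn": "apply_moves", "kwargs": {
  "targets": [
    {"travel": [0, 0, 0], "roll": 0, "jaw": 45},
    {"travel": [0, 0, 0], "roll": 0, "jaw": 45},
    {"travel": [0, 0, 0], "roll": 0, "jaw": 45}
  ]
}}

```text
clock: 6.2
tool_pos: [0.535, -0.1743, 0.0674]
orientation: [179.9, 0.1, -28.2]
force: [-4.3, 2.4, 6.5]
opening: 0.0493
gripper_force: 30.0
```

>>> {"fn": "apply_moves", "kwargs": {
  "targets": [
    {"travel": [0, 0, 0], "roll": 0, "jaw": 87},
    {"travel": [0, 0, 0], "roll": 0, "jaw": 87},
    {"travel": [0, 0, 0], "roll": 0, "jaw": 87},
    {"travel": [0, 0, 0], "roll": 0, "jaw": 87},
    {"travel": [0, 0, 0], "roll": 0, "jaw": 87},
    {"travel": [0, 0, -35], "roll": 0, "jaw": 87},
    {"travel": [0, 0, -40], "roll": 0, "jaw": 87},
    {"travel": [0, 0, -40], "roll": 0, "jaw": 87},
    {"travel": [-45, 0, -25], "roll": 0, "jaw": 87},
    {"travel": [-25, 0, 0], "roll": 0, "jaw": 87}
  ]
}}

```text
clock: 7.2
tool_pos: [0.4762, -0.1415, 0.2097]
orientation: [-179.8, -0.3, -28.3]
force: [0.5, 0.5, -1.1]
opening: 0.0871
gripper_force: 0.0
```

>>> {"fn": "apply_moves", "kwargs": {
  "targets": [
    {"travel": [0, 0, 0], "roll": 0, "jaw": 87},
    {"travel": [0, 0, 0], "roll": 0, "jaw": 87}
  ]
}}

```text
clock: 7.4
tool_pos: [0.4759, -0.1416, 0.207]
orientation: [-180.0, -0.1, -28.2]
force: [0.6, -1.3, 0.6]
opening: 0.0868
gripper_force: 0.0
```

Run:
```python
from h import *
np.set_printoptions(precision=4,suppress=True)
o=ctrl.get_obs();print(o['tool_pos'],o['orientation'],o['joint_pos'],o['clock'])
u,v=map(int,w2px('wrist',(.537,-.1735,.06))); print(u,v)
a=snap('wrist','w3.png')
x0=u-60;y0=max(0,v-60);print(x0,y0)
cv2.imwrite('pics/w3b.png',cv2.resize(a[y0:y0+120,x0:x0+120,::-1],(600,600),interpolation=cv2.INTER_CUBIC))
```

```text
[ 0.4759 -0.1416  0.207 ] [-179.9569   -0.0737  -28.202 ] [  6.1572   5.4935 -24.9154   0.007  -59.5059  55.6373] 7.4
255 121
195 61
```

View pics/w3b.png

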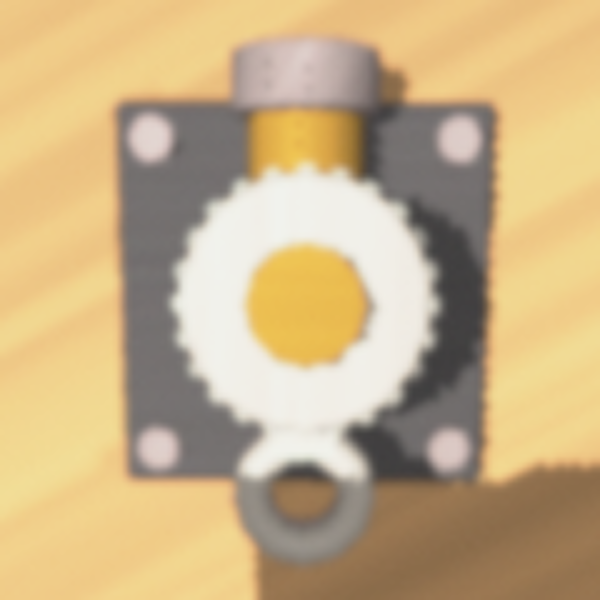

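The collar eye (304,496) covers the fixed eye and lies in line with the cap (307,305) and the plate's middle (306), so the collar is locked. Next is the dial.

>>> {"fn": "apply_moves", "kwargs": {
  "targets": [
    {"travel": [-6.2, -44.8, 0], "roll": 0, "jaw": 60},
    {"travel": [-6.2, -44.8, 0], "roll": 0, "jaw": 60},
    {"travel": [-6.2, -44.8, 0], "roll": 0, "jaw": 60},
    {"travel": [-6.2, -44.8, 0], "roll": 0, "jaw": 60},
    {"travel": [-6.2, -44.8, 0], "roll": 0, "jaw": 60},
    {"travel": [-6.2, -44.8, 0], "roll": 0, "jaw": 60},
    {"travel": [-6.2, -44.8, 0], "roll": 0, "jaw": 40},
    {"travel": [-6.2, -44.8, 0], "roll": 0, "jaw": 40},
    {"travel": [-6.2, -44.8, 0], "roll": 0, "jaw": 40}
  ]
}}

```text
clock: 8.35
tool_pos: [0.6187, 0.2415, 0.205]
orientation: [179.9, 0.0, -28.3]
force: [-0.1, 0.9, -0.0]
opening: 0.043
gripper_force: 0.0
```

>>> {"fn": "apply_moves", "kwargs": {
  "targets": [
    {"travel": [0, 0, 0], "roll": 8.5, "jaw": 40},
    {"travel": [0, 0, 0], "roll": 8.5, "jaw": 40},
    {"travel": [0, 0, 0], "roll": 8.5, "jaw": 40},
    {"travel": [0, 0, 0], "roll": 8.5, "jaw": 40},
    {"travel": [0, 0, 0], "roll": 8.5, "jaw": 40},
    {"travel": [0, 0, 0], "roll": 8.3, "jaw": 40},
    {"travel": [0, 0, 40], "roll": 0, "jaw": 40},
    {"travel": [0, 0, 40], "roll": 0, "jaw": 40},
    {"travel": [0, 0, 20], "roll": 0, "jaw": 40},
    {"travel": [0, 0, 0], "roll": 0, "jaw": 40}
  ]
}}

```text
clock: 9.35
tool_pos: [0.6161, 0.2383, 0.1013]
orientation: [179.6, -0.2, -79.1]
force: [0.7, 0.3, 0.1]
opening: 0.0398
gripper_force: 0.0
```

>>> {"fn": "apply_moves", "kwargs": {
  "targets": [
    {"travel": [0, 0, 0], "roll": 0, "jaw": 40},
    {"travel": [0, 0, 0], "roll": 0, "jaw": 40}
  ]
}}

```text
clock: 9.55
tool_pos: [0.6188, 0.2403, 0.1076]
orientation: [-179.9, 0.0, -79.0]
force: [-0.4, -1.1, 0.6]
opening: 0.0399
gripper_force: 0.0
```

>>> {"fn": "apply_moves", "kwargs": {
  "targets": [
    {"travel": [0, 1.3, 15], "roll": 0, "jaw": 40},
    {"travel": [0, 0, 10], "roll": 0, "jaw": 40},
    {"travel": [0, 0, 6], "roll": 0, "jaw": 40},
    {"travel": [0, 0, 0], "roll": 0, "jaw": 40},
    {"travel": [0, 0, 0], "roll": 0, "jaw": 40}
  ]
}}

```text
clock: 10.05
tool_pos: [0.6166, 0.2397, 0.0758]
orientation: [-180.0, 0.0, -79.0]
force: [-0.0, 0.4, -0.2]
opening: 0.0398
gripper_force: 0.0
```

>>> {"fn": "apply_moves", "kwargs": {
  "targets": [
    {"travel": [0, 0, 0], "roll": 0, "jaw": 8},
    {"travel": [0, 0, 0], "roll": 0, "jaw": 8},
    {"travel": [0, 0, 0], "roll": 0, "jaw": 8},
    {"travel": [0, 0, 0], "roll": 0, "jaw": 8},
    {"travel": [0, 0, 0], "roll": 0, "jaw": 8},
    {"travel": [0, 0, 0], "roll": 0, "jaw": 8}
  ]
}}

```text
clock: 10.65
tool_pos: [0.6157, 0.2393, 0.0754]
orientation: [179.9, -0.0, -79.1]
force: [-4.7, -0.6, 4.2]
opening: 0.0118
gripper_force: 30.0
```

>>> {"fn": "apply_moves", "kwargs": {
  "targets": [
    {"travel": [0, 0, 0], "roll": -6, "jaw": 8},
    {"travel": [0, 0, 0], "roll": -6, "jaw": 8},
    {"travel": [0, 0, 0], "roll": -6, "jaw": 8},
    {"travel": [0, 0, 0], "roll": -6, "jaw": 8},
    {"travel": [0, 0, 0], "roll": -6, "jaw": 8},
    {"travel": [0, 0, 0], "roll": 0, "jaw": 8},
    {"travel": [0, 0, 0], "roll": 0, "jaw": 8}
  ]
}}

```text
clock: 11.35
tool_pos: [0.6154, 0.2391, 0.0754]
orientation: [179.9, 0.0, -49.0]
force: [-4.8, -1.4, 4.7]
opening: 0.012
gripper_force: 30.0
```

>>> {"fn": "apply_moves", "kwargs": {
  "targets": [
    {"travel": [0, 0, 0], "roll": -6, "jaw": 8},
    {"travel": [0, 0, 0], "roll": -6, "jaw": 8},
    {"travel": [0, 0, 0], "roll": -6, "jaw": 8},
    {"travel": [0, 0, 0], "roll": -6, "jaw": 8},
    {"travel": [0, 0, 0], "roll": -6.5, "jaw": 8},
    {"travel": [0, 0, 0], "roll": 0, "jaw": 8},
    {"travel": [0, 0, 0], "roll": 0, "jaw": 8},
    {"travel": [0, 0, 0], "roll": 0, "jaw": 8}
  ]
}}

```text
clock: 12.15
tool_pos: [0.6153, 0.2388, 0.0754]
orientation: [179.9, 0.1, -18.6]
force: [-5.9, -3.2, 5.4]
opening: 0.0116
gripper_force: 30.0
```

>>> {"fn": "apply_moves", "kwargs": {
  "targets": [
    {"travel": [0, 0, 0], "roll": 0, "jaw": 40},
    {"travel": [0, 0, 0], "roll": 0, "jaw": 40},
    {"travel": [0, 0, 0], "roll": 0, "jaw": 40},
    {"travel": [0, 0, -40], "roll": 0, "jaw": 40},
    {"travel": [-30, 0, -40], "roll": 0, "jaw": 40},
    {"travel": [-35, 0, -30], "roll": 0, "jaw": 40},
    {"travel": [0, 0, 0], "roll": 0, "jaw": 40},
    {"travel": [0, 0, 0], "roll": 0, "jaw": 40}
  ]
}}

```text
clock: 12.95
tool_pos: [0.5546, 0.2611, 0.1867]
orientation: [-179.8, -0.1, -18.5]
force: [0.5, -0.3, -0.0]
opening: 0.0401
gripper_force: 0.0
```

Run:
```python
from h import *
np.set_printoptions(precision=4,suppress=True)
o=ctrl.get_obs();print(o['tool_pos'],o['orientation'],o['joint_pos'],o['clock'])
u,v=map(int,w2px('wrist',(.6,.245,.045)))
a=snap('wrist','w4.png')
x0=u-60;y0=max(0,v-60);print(x0,y0)
cv2.imwrite('pics/w4b.png',cv2.resize(a[y0:y0+120,x0:x0+120,::-1],(600,600),interpolation=cv2.INTER_CUBIC))
```

```text
[0.5546 0.2611 0.1867] [-179.8476   -0.0791  -18.4719] [ 43.4415  17.2954 -12.5099  -0.0023 -60.023   28.0879] 12.95
197 83
```

View pics/w4b.png

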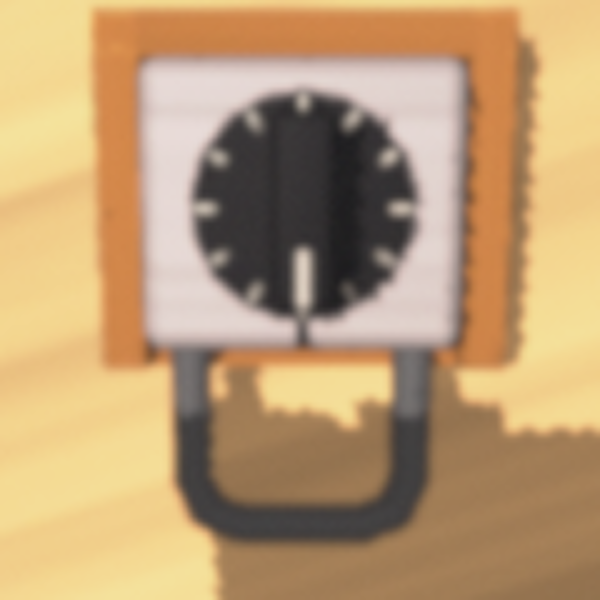

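The white line (303,280) points at the black mark (303,333), so the dial is in its notch. Now the bow middle at (302,522).

Run:
```python
from h import *
np.set_printoptions(precision=4,suppress=True)
P=lambda x,y,z: px2w('wrist',(197+x/5,83+y/5),z)
A=lambda d: np.degrees(np.arctan2(d[1],d[0]))
c=[P(141,57,.046),P(466,57,.046),P(460,346,.046),P(148,347,.046)];m=np.mean(c,0)
b=P(302,522,.033);print(m,b,np.linalg.norm((b-m)[:2]),A(m-b),A(c[0]+c[1]-c[2]-c[3]))
print([np.linalg.norm(c[i]-c[(i+1)%4]) for i in range(4)])
```

```text
[0.6176 0.2379 0.046 ] [0.5521 0.2599 0.033 ] 0.06915663140790494 -18.559021152221536 -18.244757192039458
[np.float64(0.06322225128239807), np.float64(0.05614738564925731), np.float64(0.06431060080124255), np.float64(0.05636762010095578)]
```

>>> {"fn": "apply_moves", "kwargs": {
  "targets": [
    {"travel": [0, 0, 0], "roll": 8.5, "jaw": 20},
    {"travel": [0, 0, 0], "roll": 8.5, "jaw": 20},
    {"travel": [0, 0, 0], "roll": 8.5, "jaw": 20},
    {"travel": [0, 0, 0], "roll": 8.5, "jaw": 20},
    {"travel": [0, 0, 0], "roll": 8.5, "jaw": 20},
    {"travel": [0, 0, 0], "roll": 8.5, "jaw": 20},
    {"travel": [0, 0, 0], "roll": 8.5, "jaw": 20},
    {"travel": [0, 0, 0], "roll": 8.5, "jaw": 20},
    {"travel": [0, 0, 0], "roll": 8.5, "jaw": 20},
    {"travel": [0, 0, 0], "roll": 8.5, "jaw": 20}
  ]
}}

```text
clock: 14.0
tool_pos: [0.5549, 0.2594, 0.1833]
orientation: [179.9, -0.1, -104.0]
force: [-0.1, 0.1, -0.2]
opening: 0.0197
gripper_force: 0.0
```

>>> {"fn": "apply_moves", "kwargs": {
  "targets": [
    {"travel": [0, 5, 35], "roll": 4.9, "jaw": 20},
    {"travel": [0, 0, 35], "roll": 0, "jaw": 20},
    {"travel": [0, 0, 10], "roll": 0, "jaw": 20},
    {"travel": [0, 0, 0], "roll": 0, "jaw": 20},
    {"travel": [0, 0, 0], "roll": 0, "jaw": 20},
    {"travel": [0, 0, 0], "roll": 0, "jaw": 20}
  ]
}}

```text
clock: 14.6
tool_pos: [0.5508, 0.2619, 0.1068]
orientation: [-179.9, 0.1, -108.4]
force: [-0.1, 0.3, -0.4]
opening: 0.0201
gripper_force: 0.0
```

Run:
```python
from h import *
for _ in range(1):
  o=ctrl.get_obs();print(o['tool_pos'],o['orientation'],o['opening'])
  y=np.radians(o['orientation'][2]);d=np.array([.5496,.2615])-o['tool_pos'][:2]
  print('tx',1e3*d@[np.cos(y),np.sin(y)],'ty',1e3*d@[np.sin(y),-np.cos(y)])
```

```text
[0.55084276 0.26193574 0.10679954] [-1.79919864e+02  1.01868452e-01 -1.08434036e+02] 0.020119086933800063
tx 0.8063570490925737 ty 1.0412075683316275
```

>>> {"fn": "apply_moves", "kwargs": {
  "targets": [
    {"travel": [0.5, 1, 30], "roll": 0, "jaw": 20},
    {"travel": [0, 0, 15], "roll": 0, "jaw": 20},
    {"travel": [0, 0, 8], "roll": 0, "jaw": 20},
    {"travel": [0, 0, 8], "roll": 0, "jaw": 20},
    {"travel": [0, 0, 7], "roll": 0, "jaw": 20},
    {"travel": [0, 0, 0], "roll": 0, "jaw": 20}
  ]
}}

```text
clock: 15.2
tool_pos: [0.5486, 0.2612, 0.037]
orientation: [180.0, -0.0, -108.5]
force: [0.3, -0.6, -0.5]
opening: 0.0203
gripper_force: 0.0
```

>>> {"fn": "apply_moves", "kwargs": {
  "targets": [
    {"travel": [0, 0, 0], "roll": 0, "jaw": 4},
    {"travel": [0, 0, 0], "roll": 0, "jaw": 4},
    {"travel": [0, 0, 0], "roll": 0, "jaw": 4},
    {"travel": [0, 0, 0], "roll": 0, "jaw": 4},
    {"travel": [0, 0, 0], "roll": 0, "jaw": 4}
  ]
}}

```text
clock: 15.7
tool_pos: [0.5491, 0.2615, 0.0378]
orientation: [-180.0, 0.0, -108.4]
force: [0.9, -0.7, 0.9]
opening: 0.0083
gripper_force: 30.0
```

>>> {"fn": "apply_moves", "kwargs": {
  "targets": [
    {"travel": [0, 3, 0], "roll": 0, "jaw": 4},
    {"travel": [0, 3, 0], "roll": 0, "jaw": 4},
    {"travel": [0, 3, 0], "roll": 0, "jaw": 4},
    {"travel": [0, 3, 0], "roll": 0, "jaw": 4},
    {"travel": [0, 3, 0], "roll": 0, "jaw": 4},
    {"travel": [0, 2, 0], "roll": 0, "jaw": 4},
    {"travel": [0, 1, 0], "roll": 0, "jaw": 4},
    {"travel": [0, 0, 0], "roll": 0, "jaw": 4}
  ]
}}

```text
clock: 16.5
tool_pos: [0.5314, 0.267, 0.0373]
orientation: [180.0, -0.0, -108.4]
force: [1.5, 0.5, 2.1]
opening: 0.0078
gripper_force: 30.0
```

>>> {"fn": "apply_moves", "kwargs": {
  "targets": [
    {"travel": [0, 1, 0], "roll": 0, "jaw": 4},
    {"travel": [0, 1, 0], "roll": 0, "jaw": 4},
    {"travel": [0, 0, 0], "roll": 0, "jaw": 4}
  ]
}}

```text
clock: 16.8
tool_pos: [0.5309, 0.2674, 0.0376]
orientation: [-179.9, 0.0, -108.4]
force: [7.1, -3.6, -0.4]
opening: 0.0079
gripper_force: 30.0
```

At the stop: it moved 19 mm and the reaction is now 8 N. Next, lift by the bow along an arc so the body tips gently.

>>> {"fn": "apply_moves", "kwargs": {
  "targets": [
    {"travel": [0, -1, 8], "roll": 0, "jaw": 4}
  ]
}}

```text
clock: 16.9
tool_pos: [0.5309, 0.2673, 0.0302]
orientation: [-180.0, 0.0, -108.5]
force: [-13.7, 0.6, 46.5]
opening: 0.0078
gripper_force: 30.0
```

I sent the wrong sign there: +z is down. Moving back up straight away.

>>> {"fn": "apply_moves", "kwargs": {
  "targets": [
    {"travel": [0, 0, -8], "roll": 0, "jaw": 4},
    {"travel": [0, 0, 0], "roll": 0, "jaw": 4}
  ]
}}

```text
clock: 17.1
tool_pos: [0.531, 0.2673, 0.0378]
orientation: [-180.0, 0.0, -108.5]
force: [6.0, -1.1, -1.2]
opening: 0.0081
gripper_force: 30.0
```

Run:
```python
from h import *
o=ctrl.get_obs();print(o['tool_pos'],o['orientation'],o['force'],o['moment'])
a=snap('scene','s1.png')
u,v=map(int,w2px('scene',(.58,.25,.05)));print(u,v)
x0=max(0,u-80);y0=max(0,v-60)
cv2.imwrite('pics/s1b.png',cv2.resize(a[y0:y0+120,x0:x0+160,::-1],(800,600),interpolation=cv2.INTER_CUBIC))
```

```text
[0.53100062 0.26730262 0.03778581] [-1.79975208e+02  3.45390433e-02 -1.08456693e+02] [ 5.96371151 -1.08998881 -1.22630802] [-0.18626442 -1.89992067  0.03081251]
302 147
```

View pics/s1b.png

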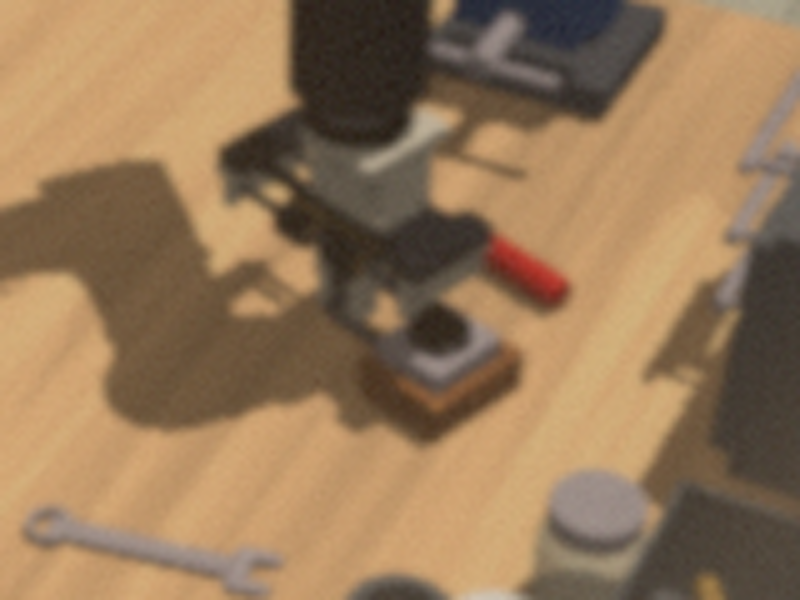

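The lock still lies in the cradle (face around (440,340)), with the gripper on the bow in front. Now lifting with negative z.

>>> {"fn": "apply_moves", "kwargs": {
  "targets": [
    {"travel": [0, 0, -10], "roll": 0, "jaw": 4},
    {"travel": [0, -2, -12], "roll": 0, "jaw": 4},
    {"travel": [0, -3, -12], "roll": 0, "jaw": 4},
    {"travel": [0, -5, -12], "roll": 0, "jaw": 4},
    {"travel": [0, -6, -12], "roll": 0, "jaw": 4}
  ]
}}

```text
clock: 17.65
tool_pos: [0.5455, 0.2618, 0.0958]
orientation: [179.9, -0.1, -108.4]
force: [0.5, 0.4, -4.6]
opening: 0.0077
gripper_force: 30.0
```

>>> {"fn": "apply_moves", "kwargs": {
  "targets": [
    {"travel": [0, -8, -12], "roll": 0, "jaw": 4},
    {"travel": [0, -9, -12], "roll": 0, "jaw": 4},
    {"travel": [0, -10, -12], "roll": 0, "jaw": 4},
    {"travel": [0, -8, -12], "roll": 0, "jaw": 4},
    {"travel": [0, -4, -15], "roll": 0, "jaw": 4},
    {"travel": [0, 0, -20], "roll": 0, "jaw": 4},
    {"travel": [0, 0, -20], "roll": 0, "jaw": 4},
    {"travel": [0, 0, -20], "roll": 0, "jaw": 4},
    {"travel": [0, 0, -20], "roll": 0, "jaw": 4}
  ]
}}

```text
clock: 18.55
tool_pos: [0.5825, 0.2495, 0.2393]
orientation: [179.9, -0.0, -108.5]
force: [-0.5, 0.3, -4.4]
opening: 0.0078
gripper_force: 30.0
```

>>> {"fn": "apply_moves", "kwargs": {
  "targets": [
    {"travel": [0, 0, -20], "roll": 0, "jaw": 4},
    {"travel": [0, 0, -20], "roll": 0, "jaw": 4},
    {"travel": [0, 0, -20], "roll": 0, "jaw": 4},
    {"travel": [0, 0, -20], "roll": 0, "jaw": 4},
    {"travel": [0, 0, -20], "roll": 0, "jaw": 4},
    {"travel": [8, -2, 0], "roll": 0, "jaw": 4},
    {"travel": [15, -3, 0], "roll": 0, "jaw": 4},
    {"travel": [22, -5, 0], "roll": 0, "jaw": 4},
    {"travel": [25, -6, 0], "roll": 0, "jaw": 4},
    {"travel": [25, -6, 0], "roll": 0, "jaw": 4}
  ]
}}

```text
clock: 19.55
tool_pos: [0.5725, 0.1499, 0.337]
orientation: [179.9, -0.1, -108.5]
force: [-0.1, 0.1, -4.4]
opening: 0.0079
gripper_force: 30.0
```

>>> {"fn": "apply_moves", "kwargs": {
  "targets": [
    {"travel": [28, -6, 0], "roll": 0, "jaw": 4},
    {"travel": [28, -6, 0], "roll": 0, "jaw": 4},
    {"travel": [28, -6, 0], "roll": 0, "jaw": 4},
    {"travel": [28, -6, 0], "roll": 0, "jaw": 4},
    {"travel": [28, -6, 0], "roll": 0, "jaw": 4},
    {"travel": [28, -6, 0], "roll": 0, "jaw": 4},
    {"travel": [28, -6, 0], "roll": 0, "jaw": 4},
    {"travel": [28, -6, 0], "roll": 0, "jaw": 4},
    {"travel": [28, -6, 0], "roll": 0, "jaw": 4},
    {"travel": [25, -6, 0], "roll": 0, "jaw": 4}
  ]
}}

```text
clock: 20.55
tool_pos: [0.5406, -0.1317, 0.3373]
orientation: [179.9, -0.0, -108.5]
force: [-0.1, 0.7, -3.7]
opening: 0.008
gripper_force: 30.0
```

>>> {"fn": "apply_moves", "kwargs": {
  "targets": [
    {"travel": [20, -5, 0], "roll": 0, "jaw": 4},
    {"travel": [15, -3, 0], "roll": 0, "jaw": 4},
    {"travel": [8, -1, 0], "roll": 0, "jaw": 4},
    {"travel": [0, 0, 0], "roll": 0, "jaw": 4},
    {"travel": [0, 0, 0], "roll": 0, "jaw": 4},
    {"travel": [0, 0, 0], "roll": 0, "jaw": 4},
    {"travel": [0, 0, 0], "roll": 0, "jaw": 4},
    {"travel": [0, 0, 0], "roll": 0, "jaw": 4}
  ]
}}

```text
clock: 21.35
tool_pos: [0.538, -0.172, 0.3384]
orientation: [-180.0, 0.0, -108.4]
force: [-0.4, -1.3, -4.4]
opening: 0.0075
gripper_force: 30.0
```

Run:
```python
from h import *
o=ctrl.get_obs();print(o['tool_pos'],o['orientation'],o['force'],o['moment'],o['clock'])
a=snap('scene','s2.png')
u,v=map(int,w2px('scene',(.537,-.1735,.2)));print(u,v, w2px('scene',(.537,-.1735,.18)),w2px('scene',(.537,-.1735,.08)),w2px('scene',o['tool_pos']))
x0=max(0,u-80);y0=max(0,v-60);print(x0,y0)
cv2.imwrite('pics/s2b.png',cv2.resize(a[y0:y0+120,x0:x0+160,::-1],(800,600),interpolation=cv2.INTER_CUBIC))
```

```text
[ 0.53799135 -0.17203504  0.33836009] [-1.79998945e+02  3.41024399e-03 -1.08393691e+02] [-0.36428336 -1.25775491 -4.36070357] [0.14409673 0.09310383 0.02400878] 21.35
223 188 [223.53141354 193.87965435] [225.93766851 218.58484134] [219.75662975 148.07567373]
143 128
```

View pics/s2b.png

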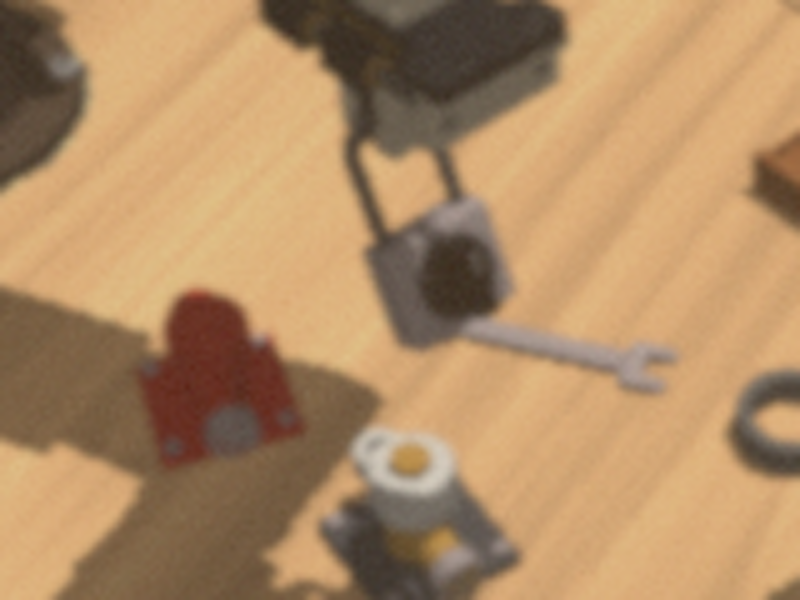

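The lock hangs from the gripper above the valve, shackle out, body centre at crop (440,275). It hangs somewhat tilted, so I'll compute the tilt and the offset.

Run:
```python
from h import *
o=ctrl.get_obs();b=o['tool_pos']-[0,0,.005]
lx=np.array([.948,-.317,0]);f=lx
print('bar px',(w2px('scene',b)-[143,128])*5)
for t in range(-10,71,10):
  r=np.radians(t);x=np.cos(r)*np.array([0,0,-1])+np.sin(r)*lx; z=np.cos(r)*lx+np.sin(r)*np.array([0,0,1])
  for L in (.0695,.0875):
    c=b+L*x; g=lambda q:((w2px('scene',q)-[143,128])*5).round()
    print(t,L,g(c),'dialface',g(c+.02*z),'front edge',g(c-.029*x),'far edge',g(c+.029*x),(c-b).round(3),c[2].round(3))
```

```text
bar px [384.41584539 108.29584574]
-10 0.0695 [380. 200.] dialface [404. 224.] front edge [382. 163.] far edge [378. 236.] [-0.011  0.004 -0.068] 0.265
-10 0.0875 [378. 222.] dialface [403. 246.] front edge [380. 186.] far edge [377. 257.] [-0.014  0.005 -0.086] 0.247
0 0.0695 [394. 213.] dialface [419. 232.] front edge [390. 170.] far edge [398. 254.] [ 0.    0.   -0.07] 0.264
0 0.0875 [397. 239.] dialface [422. 258.] front edge [393. 197.] far edge [401. 279.] [ 0.     0.    -0.088] 0.246
10 0.0695 [409. 223.] dialface [434. 237.] front edge [399. 176.] far edge [419. 269.] [ 0.011 -0.004 -0.068] 0.265
10 0.0875 [415. 252.] dialface [440. 266.] front edge [405. 206.] far edge [425. 296.] [ 0.014 -0.005 -0.086] 0.247
20 0.0695 [424. 230.] dialface [447. 239.] front edge [408. 180.] far edge [439. 279.] [ 0.023 -0.008 -0.065] 0.268
20 0.0875 [433. 260.] dialface [456. 269.] front edge [418. 211.] far edge [449. 308.] [ 0.028 -0.009 -0.082] 0.251
30 0.0695 [437. 233.] dialface [458. 236.] front edge [415. 182.] far edge [458. 284.] [ 0.033 -0.011 -0.06 ] 0.273
30 0.0875 [450. 265.] di
[... 316 characters left out ...]
 0.266
50 0.0695 [459. 229.] dialface [475. 219.] front edge [428. 179.] far edge [490. 279.] [ 0.05  -0.017 -0.045] 0.289
50 0.0875 [478. 260.] dialface [494. 250.] front edge [447. 210.] far edge [509. 310.] [ 0.064 -0.021 -0.056] 0.277
60 0.0695 [467. 221.] dialface [479. 205.] front edge [433. 174.] far edge [502. 268.] [ 0.057 -0.019 -0.035] 0.299
60 0.0875 [489. 250.] dialface [501. 234.] front edge [454. 203.] far edge [524. 298.] [ 0.072 -0.024 -0.044] 0.29
70 0.0695 [473. 209.] dialface [481. 187.] front edge [436. 167.] far edge [511. 253.] [ 0.062 -0.021 -0.024] 0.31
70 0.0875 [497. 236.] dialface [504. 214.] front edge [459. 193.] far edge [535. 280.] [ 0.078 -0.026 -0.03 ] 0.303
```

Best fit is a 20° tilt with the shackle fully out (L = 87.5 mm) and the centre at z ≈ 0.25, offset by +29 mm along the lock's x. I'll correct that and come down a little.

>>> {"fn": "apply_moves", "kwargs": {
  "targets": [
    {"travel": [0, 3, 4], "roll": 0, "jaw": 4},
    {"travel": [0, 5, 7], "roll": 0, "jaw": 4},
    {"travel": [0, 7, 8], "roll": 0, "jaw": 4},
    {"travel": [0, 7, 7], "roll": 0, "jaw": 4},
    {"travel": [0, 5, 3], "roll": 0, "jaw": 4},
    {"travel": [0, 2, 1], "roll": 0, "jaw": 4},
    {"travel": [0, 0, 0], "roll": 0, "jaw": 4},
    {"travel": [0, 0, 0], "roll": 0, "jaw": 4},
    {"travel": [0, 0, 0], "roll": 0, "jaw": 4},
    {"travel": [0, 0, 0], "roll": 0, "jaw": 4}
  ]
}}

```text
clock: 22.4
tool_pos: [0.5106, -0.1635, 0.3084]
orientation: [-180.0, 0.0, -108.5]
force: [0.1, 0.2, -4.8]
opening: 0.0076
gripper_force: 30.0
```

Run:
```python
from h import *
o=ctrl.get_obs();print(o['tool_pos'],o['clock'],o['force'],o['gripper_force'])
a=snap('scene','s3.png')
for t in (10,20,30):
  r=np.radians(t);lx=np.array([.948,-.317,0]);x=np.cos(r)*np.array([0,0,-1])+np.sin(r)*lx; z=np.cos(r)*lx+np.sin(r)*np.array([0,0,1])
  c=o['tool_pos']-[0,0,.005]+.0875*x;print(t,c,(w2px('scene',c+.02*z)-[143,128])*5)
cv2.imwrite('pics/s3b.png',cv2.resize(a[128:248,143:303,::-1],(800,600),interpolation=cv2.INTER_CUBIC))
```

```text
[ 0.5105709  -0.16348486  0.30841873] 22.4 [ 0.05214116  0.24267007 -4.82655214] 29.99520242214203
10 [ 0.52497501 -0.16830143  0.21724805] [406.99444228 280.2681425 ]
20 [ 0.53894147 -0.17297165  0.22119563] [422.93918308 283.62583705]
30 [ 0.5520459  -0.17735361  0.22764151] [437.12316096 282.38834895]
```

View pics/s3b.png

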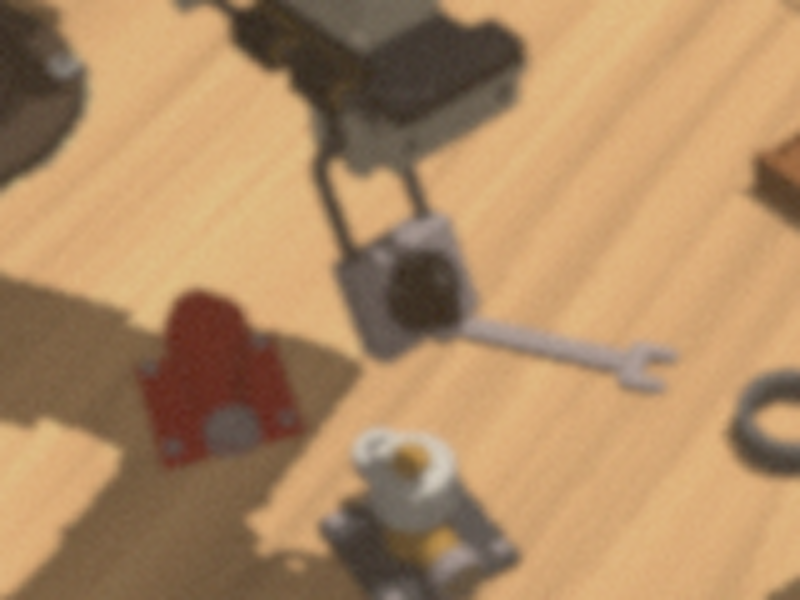

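The dial is at (423,287), which matches the 20° prediction (423,284). The lock centre is at about (0.539, −0.173, 0.221), right over the valve, held and open. Handing in.

```bash
python3 -c "
from plant import ctrl
print(ctrl.close_job())"
```

```text
the job is handed in; nothing more can be done
None
```

The job is handed in at about 22 s of the 64 s: collar turned to the mark, dial in its notch, shackle pulled to its stop, and the open lock held over the valve with its middle about 22 cm up. One move went down instead of up and pressed the gripped shackle with about 46 N for one row (0.1 s) before I backed it out; that could count against the 40 N limit.

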